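# Clamp the gauge head onto the vacuum manifold

### The arm

A 6-joint arm with a two-finger parallel gripper is mounted at the origin on the work surface. World frame = base frame: x ahead of the robot, y to its left, z up, the work surface at z = 0. Lengths are in mm, angles in rad, forces in N, time in s.
With the tool pointing down it reaches from about 250 to 800 mm from the base axis. Payload 3.9 kg.
Tool frame: the origin (TCP) lies between the finger pads; the fingertips stand 25 mm ahead of it and the grasp point (between the pads) lies 6 mm ahead of it (ctrl.nose_length is the distance from the TCP to the fingertips, in mm); z points along the fingers, y is the direction in which the jaws open and shut (so a half turn about z gives the same grasp; the last joint's range is limited). The gripper opens to 85 mm and grips with 20 to 120 N. Pads are 22 mm wide; open, the fingers measure 114 mm over their backs; the gripper's body (76 mm by 85 mm) begins 54 mm behind the grasp point. The pads swing forward as they close: fully open they stand 13 mm farther back than shut.
Start: joints at [-1.105, 0.26, -0.138, 1.173, 0, 1.571], TCP at [235.791, -469.06, 256.304] pointing down, gripper open.
Joint ranges: [-2.78, 2.78], [-0.83, 1.72], [-1.28, 1.37], [-1.9, 2.12], [-1.57, 1.48], [-3.14, 3.14]. Speed limits (rad/s): [2.57, 2.57, 3.14, 3.14, 3.14, 3.14].

### API

Orientations are given as [roll, pitch, yaw] about the fixed x, y, z axes, in that order (R = Rz(yaw) Ry(pitch) Rx(roll)).
In Python, from station import sensors, viewer, ctrl gives the robot as it stands.
- The arm moves only by the shell command python3 -m creep 'ROWS' [OPENING] [FORCE]. ROWS is JSON, a list that holds one entry, the list of rows, each a list of 6 numbers: the shift along the world's x, y, z in cm, then the turn, a rotation vector about the world's x, y, z in degrees. In form: [[[dx, dy, dz, ax, ay, az], ...]]. A call has 1 to 8 rows; each row shifts and turns the commanded pose from where the row before left it; what a row does not reach is not made up. A row lasts 1/12 s, in which the tool goes at most 41.7 mm and 7.16 degrees, less where a joint would pass 70% of its speed; a pose out of reach is approached as far as the arm can. A call is refused whole if a number of a shift passes 4.17 or a number of a turn 7.16, either way. A call with a gripper value outside its range is refused whole. OPENING is the gripper command: -1 is shut, 1 is fully open, values between are in proportion, set as the call begins (- or left out, the last holds). The fingers move at their own pace and stop on an object; FORCE is the grip in N (left out, the last holds). Time passes only in rows, so rows that do not move let the fingers close. It gives the time, the measured TCP pose, the force and the opening at its end, in the units of the state.
- sensors.sense(): the state, without advancing time (a new reading comes with each control period).
- viewer.read_camera(name): name is "scene" or "top"; returns a dict with "frame" (420x560x3 uint8, red, green, blue), "range_z" (420x560 float32, mm along the optical axis (not along the pixel's ray), 0 where there is no reading), "fx", "fy", "cx", "cy" (pixels), "dist" ([k1, k2, p1, p2, k3] as OpenCV has them; the pictures are not rectified), "R" (3x3) and "t" (3): a world point X has camera coordinates R X + t. Camera axes: x right, y down, z forward; pixel columns grow to the right and rows downward; lengths in mm; the calibration is good to about 2 mm. A picture is of the moment at which its call begins.
- ctrl.hand_in(): hands the job in, once; it reports no verdict.
The state is a dict: "clock": time; "joints": joint angles; "dq": joint speeds; "tau": joint torques, N m; "tcp_pos": TCP position; "ee_rot": TCP orientation; "force": force on the tool from outside, world axes, zero at the start; "moment": the same for the moment, N m; "opening": finger opening in mm.
Only numpy, scipy, OpenCV 4.12 (cv2) and the standard library are available. Lean on these libraries where they do the work, as an engineer would, in place of code of your own. Each camera call takes 0.05 s, during which the arm holds its last target.

### The job

Slide the loose gauge head gently along its cradle until you feel its flange press against the seal on the manifold's flange, and keep it pressed there for a moment. Then swing the hinged clamp ring down over both flanges, swing the bolt in over the ring's lug and push its handle firmly home against the stop, without forcing anything; leave the other things on the table alone.

Things in the scene. Friction and masses are not known exactly. Their poses are not given: they have to be found in the camera images.
- stand: Fixed base plate 170 x 345 mm, 12 mm thick. Origin on the table under the joint plane; z up, y along the tube axis towards the white manifold box (110 x 85 mm, y 100 to 185, 132 mm high), x across. The V cradle lies at y -52 to -112 mm. Two lugs at x -46 carry the clamp ring, two at x 52 the swing bolt; a springy rubber pad at x 39 sits under the ring's lug.
- fixed_flange: The fixed steel flange (64 mm diameter, 8 mm thick, on a 40 mm tube that runs to the manifold box). Origin at the centre of its face: at x 0, y 0 of the stand, 75 mm above the table, the height of the tube axis. A stiff black seal disc, 46 mm across, stands out of its face towards the gauge head by an unknown 1 to 13 mm. A push of 9 to 12 N on the gauge head once it meets the seal, held half a second, seats it; over 15 N damages it.
- gauge: Loose steel gauge head, 0.3 to 0.6 kg, lying in the V cradle on the tube axis: flange 64 mm dia. x 8 mm, 40 mm tube to 116 mm, grey housing 50 mm dia. to 150 mm. Origin at the centre of its flange face, y along its axis towards the fixed flange, 18 to 35 mm away at the start. Slides with 2 to 8 N; home when its flange is pressed on the seal, which has to be felt.
- gauge_end (a point): Centre of the flat outer end of the gauge head's housing, 150 mm from its flange face on its axis.
- ring: Aluminium clamp half ring, 82 mm outside diameter, 43 mm wide; its 33 mm groove (y -23 to 10 mm) takes both flanges and the seal only when they are together. Origin on the hinge axis, at x -46 mm, y 0, height 75 mm of the stand; axes as the stand's when shut. Its free end is a forked lug: two prongs with ramps outside, a flat, then a heel with two stop studs, x 35 to 70 mm when shut. Over 25 N on the gauge head damages it.
- ring_hinge (a joint): Ring angle about its hinge (parallel to the stand's y): 0 fully shut, positive with the lug lifted; 1.55 to 1.85 at the start, standing up and leaning back. Stiff (0.2 N m): stays where it is left. Swung down and let go it rests on the rubber pad at 0.02 to 0.085 (the pad's height is not known); the bolt draws it the rest of the way, so the ring need not be pressed hard.
- ring_handle (a point): Middle of the ring's round handle bar: 10 mm diameter, parallel to the tube axis, on the manifold side of the ring (y 20 to 80 mm of the stand, this point at 52). 85 mm along x and 39 mm up from the hinge axis when shut, so then at x 39, height 114 mm. Upright fingers that pinch the round bar can stay upright while it swings.
- bolt: Swing bolt: an 8 mm steel rod on a pivot, with a 10 mm cross bar (46 mm long, parallel to the tube axis) 63 mm from the pivot and a 12 mm T handle 110 mm from it. Origin on the pivot axis, at x 52 mm, y 0, height 28 mm of the stand; its axes are the stand's when latched.
- bolt_pivot (a joint): Bolt angle about its pivot (parallel to the stand's y); at 0 the rod leans 0.15 inward of upright, positive is outward to the stand's +x; 0.75 to 0.95 at the start; stays where left. The cross bar climbs the ramps from about 0.4 to 0.15 (4 to 10 N at the handle), passes over centre and meets the stop studs at an unknown angle, 0 to 0.1. Latched by 13 to 16 N at the handle, held half a second; over 20 N breaks it.
- bolt_handle (a point): Centre of the swing bolt's T handle bar: 12 mm diameter, 56 mm long, parallel to the stand's y, 110 mm from the pivot.
- spare_seal: Bystander: small steel ring, 32 mm across, on the base plate beside the cradle.
- blank: Bystander: steel blank flange disc, 52 mm.
- wrench: Bystander: wrench, 160 mm.
- driver: Bystander: screwdriver, 170 mm.
- cleaner: Bystander: bottle, 50 mm across, 120 mm tall.
- bolt_cup: Bystander: small grey bowl, 70 mm across.
Not all that is in view belongs to the job. Leave any black or yellow look-alike of the gauge alone.

How it is judged (in metres and radians):
On the way, in this order (a step that is already met when the one before it is completed fails the run):
1. the gauge head is pressed firmly onto the seal, the ring still open (y of gauge in the frame of stand above -0.0145 m and angle between the y axis of gauge and the y axis of stand, either way round below 0.05 rad and contact force between gauge and fixed_flange above 5 N and value of joint ring_hinge above 0.6 rad), for 0.2 s.
2. the clamp ring lies closed over both flanges, resting on its pad (y of gauge in the frame of stand above -0.0145 m and angle between the y axis of gauge and the y axis of stand, either way round below 0.05 rad and value of joint ring_hinge below 0.1 rad), for 0.2 s.
3. the swing bolt is over the lug and pressed firmly home on its stop (y of gauge in the frame of stand above -0.0145 m and angle between the y axis of gauge and the y axis of stand, either way round below 0.05 rad and value of joint ring_hinge below 0.025 rad and value of joint bolt_pivot below 0.12 rad and contact force between bolt and ring above 26 N), for 0.2 s.
At the end, for the whole second after the job is handed in: The gauge head's flange is within 14.5 mm of the fixed flange (the seal stands out by up to 13 mm) and in line with it (within 0.05 rad), the clamp ring is drawn shut over both (hinge below 0.025 rad), the swing bolt is latched over centre (below 0.12 rad), and the gauge head is at rest (y of gauge in the frame of stand above -0.0145 m and angle between the y axis of gauge and the y axis of stand, either way round below 0.05 rad and value of joint ring_hinge below 0.025 rad and value of joint bolt_pivot below 0.12 rad and linear speed of gauge below 0.01 m/s); the robot touches nothing.
It fails at once if the gauge head is pressed onto the seal with more than 15 N (contact force between gauge and fixed_flange above 15 N).
It fails at once if the ring is forced onto the gauge head with more than 25 N (contact force between ring and gauge above 25 N).
It fails at once if the bolt is forced against the ring and its stop with more than 44 N (contact force between bolt and ring above 44 N).
It fails at once if a bystander is disturbed (moved more than 30 mm) (distance of any of spare_seal, blank, wrench, driver, cleaner, bolt_cup from where it was at the start of the episode above 0.03 m).
It also fails if it takes over 72 s, if anything falls off the work surface, if the arm or the gripper's body presses on something with over 40 N, if the wrist force passes 120 N, or if a joint passes its speed limit or range.

## Working session

There is one attempt and no reset: what is moved stays moved. The work goes in short steps, Python scripts to look and compute and a shell command to move; the robot and the scene stay as the last step left them, time stands still between calls to the robot, and variables do not carry over. Pictures are saved under pics/ and viewed, and the job is handed in when it is done.

```bash
ls; mkdir -p pics
cat > h.py <<'E'
import numpy as np,cv2
from station import sensors,viewer,ctrl
def cam(n,save=None):
    c=viewer.read_camera(n)
    c={k:(np.array(v) if not isinstance(v,(int,float)) else v) for k,v in c.items()}
    if save: cv2.imwrite('pics/'+save+'.png',cv2.cvtColor(c['frame'],cv2.COLOR_RGB2BGR))
    np.savez('last_'+n+'.npz',**c)
    return c
def load(n): return dict(np.load('last_'+n+'.npz'))
def ray(c,u,v):
    K=np.array([[c['fx'],0,c['cx']],[0,c['fy'],c['cy']],[0,0,1.]],float)
    p=cv2.undistortPoints(np.array([[[u,v]]],float),K,c['dist'].astype(float))[0,0]
    d=c['R'].T@np.array([p[0],p[1],1.]); o=-c['R'].T@c['t']
    return o,d
def onz(c,u,v,z):
    o,d=ray(c,u,v); return o+d*(z-o[2])/d[2]
def cloud(c):
    H,W=c['range_z'].shape
    uu,vv=np.meshgrid(np.arange(W),np.arange(H))
    K=np.array([[c['fx'],0,c['cx']],[0,c['fy'],c['cy']],[0,0,1.]],float)
    p=cv2.undistortPoints(np.stack([uu,vv],-1).reshape(-1,1,2).astype(float),K,c['dist'].astype(float)).reshape(H,W,2)
    z=c['range_z']; P=np.stack([p[...,0]*z,p[...,1]*z,z],-1)
    P=(P-c['t'])@c['R']; P[z==0]=np.nan
    return P
def proj(c,X):
    K=np.array([[c['fx'],0,c['cx']],[0,c['fy'],c['cy']],[0,0,1.]],float)
    return cv2.projectPoints(np.array(X,float).reshape(-1,1,3),cv2.Rodrigues(c['R'].astype(float))[0],c['t'].astype(float),K,c['dist'].astype(float))[0].reshape(-1,2)
E
python3 - <<'E'
from h import *
for n in('scene','top'):
    c=cam(n,n+'0'); print(n,c['fx'],-c['R'].T@c['t'],c['R'][2])
s=sensors.sense();print(s)
E
```

```text
pics
scene 402.07196395373563 [ 914.54758586 -249.79338818  923.03505031] [-0.39943209  0.31636229 -0.86044692]
top 451.17881128286956 [ 392.12730372   29.61415088 1454.73130508] [ 0.11109504  0.00142286 -0.99380877]
{'clock': 0.1, 'joints': array([-1.10498376e+00,  2.60598329e-01, -1.39242522e-01,  1.17270501e+00,
        1.72637222e-05,  1.57083865e+00]), 'dq': array([-0.00025107, -0.00091221,  0.0051767 , -0.0004068 ,  0.00048143,
       -0.00024973]), 'tau': array([-7.31851196e-04, -4.06508839e+01,  2.54527223e+01,  1.01464326e-02,
        4.62698210e-06,  9.33927709e-07]), 'tcp_pos': array([ 235.55083327, -468.55151312,  255.55765867]), 'ee_rot': array([-3.13984312e+00, -1.71896461e-05,  4.65770211e-01]), 'force': array([-0.36104481, -0.91248537,  0.33596967]), 'moment': array([ 0.00291215, -0.02630348, -0.0271018 ]), 'opening': 85.44060364095184}
```

View pics/scene0.png

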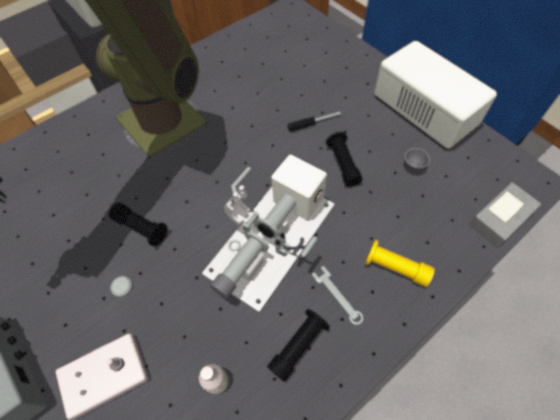

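View pics/top0.png

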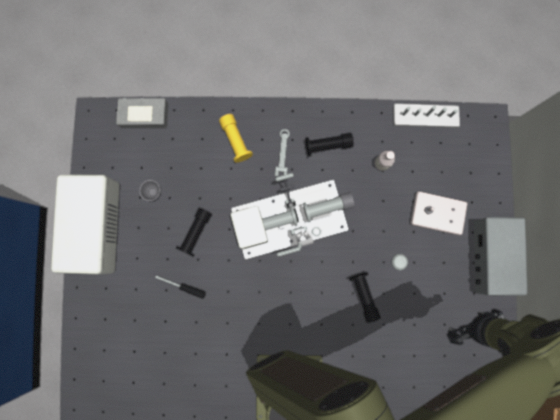

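The scene view shows the stand at about (270,235) with the manifold at (300,187) and the gauge end at (225,285). In the top view the stand is at (290,220), the ring hinge side at the bottom and the bolt at (290,190).

Run:
```python
from h import *
c=load('top');print(c['cx'],c['cy'])
f=c['frame']; P=cloud(c)
crop=f[165:275,215:370]; cv2.imwrite('pics/topz.png',cv2.cvtColor(cv2.resize(crop,None,fx=5,fy=5,interpolation=cv2.INTER_CUBIC),cv2.COLOR_RGB2BGR))
s=load('scene'); crop=s['frame'][145:315,190:350]; cv2.imwrite('pics/scz.png',cv2.cvtColor(cv2.resize(crop,None,fx=3.5,fy=3.5,interpolation=cv2.INTER_CUBIC),cv2.COLOR_RGB2BGR))
for n in('top','scene'):
    c=load(n);P=cloud(c);f=c['frame'].astype(int)
    m=(f.min(-1)>150)&(P[...,2]>4)&(P[...,2]<22)&(P[...,0]>300)&(P[...,0]<700)
    k,l,st,ce=cv2.connectedComponentsWithStats(m.astype(np.uint8))
    i=1+np.argmax(st[1:,4]); m=l==i
    v,u=np.nonzero(m); Q=np.array([onz(c,a,b,12) for a,b in zip(u,v)])
    r=cv2.minAreaRect(Q[:,:2].astype(np.float32)); print(n,r,st[i],np.nanmedian(P[m][:,2]))
    print(cv2.boxPoints(r))
    # manifold top
    m=(f.min(-1)>120)&(P[...,2]>122)&(P[...,2]<142)&(abs(P[...,0]-r[0][0])<200)&(abs(P[...,1]-r[0][1])<200)
    v,u=np.nonzero(m); Q=np.array([onz(c,a,b,132) for a,b in zip(u,v)]);r=cv2.minAreaRect(Q[:,:2].astype(np.float32)); print('box',r,np.nanmedian(P[m][:,2]))
```

```text
280.7266292924674 213.22683824415813
top ((536.152587890625, 3.9500732421875), (171.24661254882812, 346.0926208496094), 16.63379669189453) [ 242  180  106   79 2399] 11.128842929389176
[[ 404.57715  145.24509]
 [ 503.64743 -186.3649 ]
 [ 667.728   -137.34494]
 [ 568.6577   194.26505]]
box ((524.8319091796875, 69.6036376953125), (217.0275421142578, 210.17916870117188), 18.131145477294922) 130.5933351556486
scene ((588.552001953125, -70.03854370117188), (139.677001953125, 182.419677734375), 25.474376678466797) [ 240  229   62   82 1629] 12.235966506774266
[[ 486.27332   -17.734392]
 [ 564.7334   -182.41881 ]
 [ 690.8307   -122.3427  ]
 [ 612.3706     42.34172 ]]
box ((554.4974975585938, 37.64800262451172), (214.65109252929688, 194.7947540283203), 2.383467435836792) 132.06459444182912
```

View pics/topz.png

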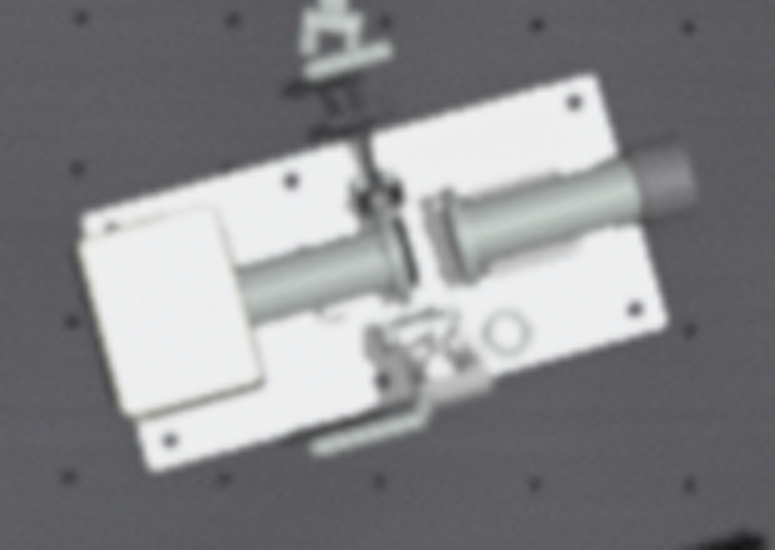

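View pics/scz.png

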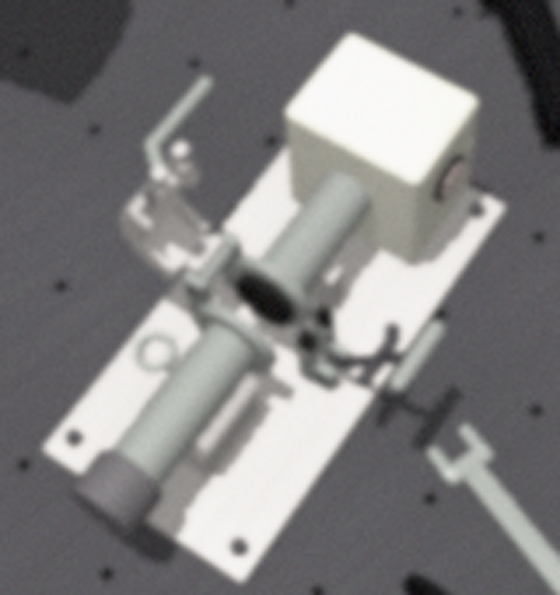

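```bash
cat >> h.py <<'E'
YAW=np.deg2rad(16.634); C0=np.array([536.15,3.95])
ex=np.array([np.cos(YAW),np.sin(YAW),0]); ey=np.array([-np.sin(YAW),np.cos(YAW),0])
O=np.array([C0[0],C0[1],0])-12.5*ey
def ts(P): P=np.asarray(P)-O; return np.stack([P@ex,P@ey,P[...,2]],-1)
def tw(p): p=np.asarray(p,float); return O+p[...,:1]*ex+p[...,1:2]*ey+p[...,2:]*np.array([0,0,1.])
E
python3 - <<'E'
from h import *
np.set_printoptions(precision=1,suppress=True)
for n in('top','scene'):
    c=load(n);P=cloud(c);S=ts(P);f=c['frame'].astype(int)
    m=(f.min(-1)>150)&(abs(S[...,0])<100)&(S[...,1]>60)&(S[...,1]<220)&(S[...,2]>122)&(S[...,2]<142)
    v,u=np.nonzero(m); Q=ts(np.array([onz(c,a,b,132) for a,b in zip(u,v)]))
    print(n,'box',np.percentile(Q,[1,50,99],axis=0),cv2.minAreaRect(Q[:,:2].astype(np.float32)))
    # plate extents
    m=(f.min(-1)>150)&(abs(S[...,2]-12)<8)&(abs(S[...,0])<110)&(abs(S[...,1])<220)
    v,u=np.nonzero(m); Q=ts(np.array([onz(c,a,b,12) for a,b in zip(u,v)]));print('plate',np.percentile(Q,[0.3,99.7],axis=0))
    # gauge top points & fixed tube
    for nm,y0,y1 in(('fixtube',20,90),('gaugetube',-130,-60),('ghouse',-185,-155)):
        m=(abs(S[...,0])<35)&(S[...,1]>y0)&(S[...,1]<y1)&(S[...,2]>70)&(S[...,2]<115)
        q=S[m]; h=np.percentile(q[:,2],90); t=q[q[:,2]>h-6]
        print(nm,len(q),'ridge',np.median(t,0),'zmax',h,'y',q[:,1].min(),q[:,1].max())
E
```

```text
top box [[-54.7  99.  132. ]
 [ -1.3 140.  132. ]
 [ 52.6 181.3 132. ]] ((-1.0729331970214844, 140.1488800048828), (84.06260681152344, 109.71536254882812), 89.88245391845703)
plate [[ -85.2 -158.8   12. ]
 [  84.2  183.4   12. ]]
fixtube 299 ridge [-0.8 54.7 92.5] zmax 95.55555175336431 y 20.14473747084502 89.70608635742899
gaugetube 302 ridge [ -1.1 -94.   93.4] zmax 95.8002489013365 y -129.86101000176845 -60.14184698799505
ghouse 155 ridge [  -1.4 -170.7   97.5] zmax 99.84219750398302 y -184.8803710546813 -155.05646549975938
scene box [[-53.   96.1 132. ]
 [  2.2 137.5 132. ]
 [ 54.7 181.7 132. ]] ((1.0780181884765625, 138.50686645507812), (88.16291046142578, 110.69896697998047), 89.73739624023438)
plate [[ -86.1 -157.8   12. ]
 [  84.6  182.    12. ]]
fixtube 431 ridge [-0.  54.2 94. ] zmax 95.96439796578598 y 20.274797407575985 89.98968891665855
gaugetube 531 ridge [ -0.2 -95.5  93.8] zmax 95.66667102477025 y -129.85504369505205 -60.06094737256738
ghouse 342 ridge [  -0.4 -169.9   98.2] zmax 99.96635406643152 y -184.97182965907035 -155.08799877011785
```

Run:
```python
from h import *
np.set_printoptions(precision=1,suppress=True)
for n in('top','scene'):
    c=load(n);P=cloud(c);S=ts(P);f=c['frame'].astype(int)
    print(n)
    m=(abs(S[...,0])<35)&(S[...,1]<-60)&(S[...,1]>-240)&(S[...,2]>60)&(S[...,2]<115)
    # housing end: near-ridge min y
    q=S[m&(abs(S[...,0]+.5)<10)&(S[...,2]>88)]; print('end y sorted',np.sort(q[:,1])[:8])
    # flange profile along the ridge
    q=S[(abs(S[...,0]+.5)<8)&(S[...,1]<20)&(S[...,1]>-70)&(S[...,2]>60)]; q=q[np.argsort(q[:,1])]
    print('ridge y,z',[(int(a),int(b)) for _,a,b in q])
    # ring handle
    m=(S[...,0]<-60)&(S[...,0]>-140)&(S[...,1]>20)&(S[...,1]<95)&(S[...,2]>100)
    q=S[m];print('ringhandle',len(q),np.median(q,0),q.min(0),q.max(0))
    m=(S[...,0]>100)&(S[...,0]<180)&(abs(S[...,1])<40)&(S[...,2]>55)&(S[...,2]<130)
    q=S[m];print('bolth',len(q),np.median(q,0),q.min(0),q.max(0))
```

```text
top
end y sorted [-185.9 -185.7 -185.5 -185.2 -184.8 -183.5 -183.3 -182.6]
ridge y,z [(-69, 87), (-69, 98), (-69, 88), (-68, 94), (-68, 92), (-66, 96), (-66, 89), (-66, 95), (-65, 90), (-65, 86), (-65, 95), (-64, 95), (-63, 96), (-62, 90), (-62, 91), (-62, 89), (-61, 95), (-60, 93), (-59, 95), (-59, 96), (-58, 89), (-58, 95), (-57, 94), (-56, 90), (-56, 94), (-56, 90), (-56, 88), (-54, 93), (-54, 89), (-53, 88), (-53, 91), (-52, 86), (-51, 100), (-51, 96), (-50, 91), (-50, 90), (-50, 96), (-49, 90), (-49, 93), (-48, 91), (-47, 95), (-47, 92), (-46, 96), (-45, 97), (-45, 94), (-43, 107), (-43, 101), (-42, 107), (-42, 101), (-41, 104), (-40, 105), (-39, 110), (-39, 102), (-39, 109), (-38, 105), (-37, 107), (-37, 107), (-36, 105), (-36, 101), (-36, 100), (-36, 91), (-36, 82), (-36, 61), (-36, 72), (-36, 98), (-9, 97), (-8, 97), (-8, 100), (-8, 94), (-7, 96), (-6, 92), (-5, 97), (-5, 98), (-4, 98), (-4, 94), (-4, 98), (-3, 94), (-2, 97), (-1, 101), (-1, 111), (0, 103), (0, 110), (0, 100), (1, 104), (1, 103), (2, 110), (3, 108), (3, 105), (4, 107), (4, 100), (4, 103), (5, 107), (6, 96), (
[... 2264 characters left out ...]
, (-2, 100), (-1, 100), (-1, 100), (0, 97), (0, 95), (0, 95), (0, 106), (0, 108), (0, 106), (0, 99), (0, 103), (0, 102), (0, 100), (0, 102), (0, 100), (0, 108), (0, 107), (0, 97), (0, 102), (0, 105), (1, 107), (2, 105), (2, 108), (2, 105), (3, 105), (4, 105), (4, 105), (4, 105), (5, 106), (5, 106), (5, 107), (6, 106), (6, 107), (7, 105), (7, 107), (7, 106), (7, 105), (8, 106), (13, 96), (13, 96), (14, 94), (14, 96), (15, 89), (15, 95), (16, 95), (16, 92), (16, 95), (16, 95), (17, 99), (18, 94), (18, 92), (18, 95), (19, 93), (19, 94), (19, 94)]
ringhandle 105 [-101.8   50.3  153.8] [-108.9   20.1  148.9] [-98.2  84.4 157.7]
bolth 137 [116.1  -2.2 121.3] [100.7 -27.7  98.3] [122.1  27.  125.8]
```

Run:
```python
from h import *
np.set_printoptions(precision=1,suppress=True)
print(O,ex,ey)
print('pre',tw([0,-215,85]),'handle',tw([-102.6,52,149]),'cleaner etc')
c=load('top')
for n,u,v,z in(('cleaner',386,160,120),('blank',400,262,5),('bl',365,297,30)): p=onz(c,u,v,z);print(n,p,ts(p))
s=sensors.sense();print(s['tcp_pos'])
```

```text
[539.7  -8.    0. ] [1.  0.3 0. ] [-0.3  1.   0. ]
pre [ 601.3 -214.    85. ] handle [426.5  12.4 149. ] cleaner etc
cleaner [ 709.1 -286.2  120. ] [  82.7 -315.   120. ]
blank [ 401.8 -355.4    5. ] [-231.6 -293.4    5. ]
bl [ 290.9 -236.8   30. ] [-303.9 -148.    30. ]
[ 235.6 -468.6  255.6]
```

```bash
python3 -m creep '[[[2.81,1.96,0,0,0,6.15],[2.81,1.96,0,0,0,6.15],[2.81,1.96,0,0,0,6.15],[2.81,1.96,0,0,0,6.15],[2.81,1.96,0,0,0,6.15],[2.81,1.96,0,0,0,6.15],[2.81,1.96,0,0,0,6.15],[2.81,1.96,0,0,0,6.15]]]' -1 30
python3 -m creep '[[[2.81,1.96,0,0,0,6.15],[2.81,1.96,0,0,0,6.15],[2.81,1.96,0,0,0,6.15],[2.81,1.96,0,0,0,6.15],[2.81,1.96,0,0,0,6.15],[0,0,0,0,0,0],[0,0,0,0,0,0]]]'
python3 - <<'E'
from h import *
np.set_printoptions(precision=3,suppress=True)
s=sensors.sense();print(ts(s['tcp_pos']),s['tcp_pos'],np.rad2deg(s['ee_rot']),s['force'],s['clock'],s['joints'])
E
```

```text
clock: 0.77
tcp_pos: [461.5, -310.9, 255.9]
ee_rot: [-3.141, -0.0, 1.33]
force: [0.4, -1.3, 0.3]
opening: 0.1
clock: 1.35
tcp_pos: [602.0, -212.9, 255.1]
ee_rot: [-3.14, -0.001, 1.863]
force: [-0.4, 0.1, -0.4]
opening: 0.0
[   1.038 -214.089  255.051] [ 602.008 -212.86   255.051] [-179.914   -0.046  106.767] [-0.413  0.106 -0.371] 1.35 [-0.34   0.461  0.165  1.276 -0.     0.938]
```

```bash
python3 -m creep '[[[-0.13,-0.04,-3.4,0,0,0],[0,0,-3.4,0,0,0],[0,0,-3.4,0,0,0],[0,0,-3.4,0,0,0],[0,0,-3.4,0,0,0],[0,0,0,0,0,0],[0,0,0,0,0,0]]]'
python3 - <<'E'
from h import *
np.set_printoptions(precision=2,suppress=True)
for i in range(1):
    s=sensors.sense();print(ts(s['tcp_pos']),s['force']@ex,s['force']@ey,s['force'][2])
cam('scene','s1')
E
```

```text
clock: 1.93
tcp_pos: [596.8, -214.8, 84.7]
ee_rot: [-3.137, -0.003, 1.859]
force: [0.8, 1.3, 0.9]
opening: -0.2
[  -4.5  -214.41   84.69] 1.1502124628376982 1.0122421200031655 0.9086744085881975
```

View pics/s1.png

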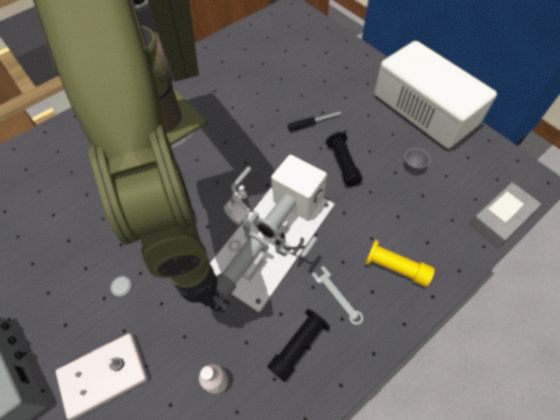

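```bash
cat > st.py <<'E'
from h import *
np.set_printoptions(precision=2,suppress=True)
s=sensors.sense();print('S',ts(s['tcp_pos']),'F xyz',np.array([s['force']@ex,s['force']@ey,s['force'][2]]),'t',round(s['clock'],2),s['opening'])
E
python3 -m creep '[[[0.3,0.1,0,0,0,0],[-0.1,0.4,0,0,0,0],[-0.1,0.4,0,0,0,0],[-0.1,0.4,0,0,0,0],[0,0,0,0,0,0],[0,0,0,0,0,0]]]'; python3 st.py
python3 -m creep '[[[0,0,0,0,0,0]]]'; python3 st.py
python3 -m creep '[[[0,0,0,0,0,0]]]'; python3 st.py
```

```text
clock: 2.48
tcp_pos: [599.9, -201.2, 86.9]
ee_rot: [3.141, 0.0, 1.862]
force: [0.7, -0.3, 0.5]
opening: -0.2
S [   2.35 -202.3    86.87] F xyz [ 0.57 -0.43  0.47] t 2.48 -0.16281551386565637
clock: 2.57
tcp_pos: [599.9, -201.5, 86.6]
ee_rot: [3.141, 0.0, 1.862]
force: [-0.5, 0.6, 0.2]
opening: -0.1
S [   2.25 -202.61   86.59] F xyz [-0.28  0.68  0.15] t 2.57 -0.09117883938788836
clock: 2.65
tcp_pos: [599.8, -201.7, 86.4]
ee_rot: [3.142, 0.0, 1.861]
force: [-0.2, -0.1, -0.4]
opening: -0.3
S [   2.17 -202.73   86.36] F xyz [-0.18 -0.05 -0.39] t 2.65 -0.3333228167436709
```

```bash
for i in 1 2 3; do python3 -m creep '[[[-0.07,0.09,0,0,0,0],[-0.06,0.19,0,0,0,0],[-0.03,0.1,0,0,0,0],[0,0,0,0,0,0]]]' >/dev/null; python3 st.py; done
```

```text
S [   1.53 -198.31   86.2 ] F xyz [-0.15  0.03  0.57] t 2.98 -0.2974659912788645
S [   1.39 -195.45   86.61] F xyz [ 0.24 -3.66  0.15] t 3.32 0.21525050263508194
S [   1.15 -190.44   86.5 ] F xyz [ 0.65 -3.51 -0.07] t 3.65 0.12496456382471723
```

```bash
python3 -m creep '[[[-0.06,0.19,0,0,0,0],[-0.06,0.19,0,0,0,0],[-0.06,0.19,0,0,0,0],[-0.03,0.1,0,0,0,0]]]' >/dev/null; python3 st.py
python3 -m creep '[[[-0.03,0.1,0,0,0,0],[-0.03,0.1,0,0,0,0],[-0.03,0.1,0,0,0,0],[-0.03,0.1,0,0,0,0]]]' >/dev/null; python3 st.py
python3 -m creep '[[[-0.03,0.1,0,0,0,0],[-0.03,0.1,0,0,0,0],[-0.015,0.05,0,0,0,0],[-0.015,0.05,0,0,0,0]]]' >/dev/null; python3 st.py
```

```text
S [   1.03 -183.27   86.51] F xyz [ 1.39 -5.29 -0.31] t 3.98 0.18761317165451366
S [   1.   -179.39   86.48] F xyz [ 2.28 -4.51  0.71] t 4.32 -0.3626176143455099
S [   0.98 -176.3    86.53] F xyz [ 2.43 -5.26  0.92] t 4.65 -0.4602431922691891
```

```bash
for i in 1 2 3; do python3 -m creep '[[[-0.015,0.05,0,0,0,0],[-0.015,0.05,0,0,0,0]]]' >/dev/null; python3 st.py; done
```

```text
S [   1.   -175.32   86.54] F xyz [ 1.91 -5.05  1.41] t 4.82 -0.23758927279462871
S [   0.98 -174.28   86.55] F xyz [ 1.54 -5.38  0.46] t 4.98 -0.13119463957345875
S [   0.99 -173.24   86.53] F xyz [ 0.48 -4.23  1.17] t 5.15 -0.0913766327056029
```

```bash
for i in 1 2 3 4; do python3 -m creep '[[[-0.009,0.03,0,0,0,0]]]' >/dev/null; python3 st.py; done
```

```text
S [   1.03 -172.92   86.57] F xyz [ 1.79 -5.4   1.25] t 5.23 -0.011488272025131899
S [   1.02 -172.6    86.55] F xyz [ 1.3  -4.71  1.38] t 5.32 0.016229355855280767
S [   1.01 -172.34   86.57] F xyz [ 1.85 -4.47  1.28] t 5.4 0.17998812465848332
S [   1.01 -172.03   86.56] F xyz [ 0.35 -4.27  0.22] t 5.48 0.2670702150984271
```

```bash
for i in 1 2 3 4 ; do python3 -m creep '[[[-0.009,0.03,0,0,0,0]]]' >/dev/null; python3 st.py; done
```

```text
S [   1.03 -171.73   86.56] F xyz [ 1.36 -4.37  1.26] t 5.57 -0.25477524244722016
S [   1.   -171.42   86.57] F xyz [ 1.47 -5.18  0.77] t 5.65 0.14847817412858164
S [   1.   -171.11   86.56] F xyz [ 1.36 -4.69  1.93] t 5.73 -0.0618826723823208
S [   1.   -170.79   86.56] F xyz [ 1.49 -5.07  1.32] t 5.82 -0.09477103136873266
```

```bash
for i in 1 2 3 ; do python3 -m creep '[[[-0.009,0.03,0,0,0,0]]]' >/dev/null; python3 st.py; done
```

```text
S [   1.   -170.48   86.57] F xyz [ 2.11 -5.67  1.37] t 5.9 -0.003207397783717376
S [   1.   -170.18   86.57] F xyz [ 1.75 -4.76  0.84] t 5.98 -0.4092899306495365
S [   1.02 -169.84   86.57] F xyz [ 1.21 -4.93  1.07] t 6.07 0.43603450711159164
```

```bash
for i in 1 2 3 ; do python3 -m creep '[[[-0.009,0.03,0,0,0,0]]]' >/dev/null; python3 st.py; done
```

```text
S [   1.01 -169.57   86.58] F xyz [ 1.4  -5.9   0.76] t 6.15 -0.36017031846686853
S [   1.01 -169.44   86.6 ] F xyz [ 0.96 -6.3   0.17] t 6.23 -0.22152594600321582
S [   1.01 -169.4    86.63] F xyz [ 1.07 -6.57  1.24] t 6.32 -0.27373636777673255
```

```bash
for i in 1 2 ; do python3 -m creep '[[[-0.006,0.02,0,0,0,0]]]' >/dev/null; python3 st.py; done
```

```text
S [   1.01 -169.36   86.64] F xyz [ 1.69 -6.47  0.57] t 6.4 0.009825463640744589
S [   1.01 -169.36   86.64] F xyz [ 1.27 -7.47  0.96] t 6.48 0.3533417966374318
```

```bash
for i in 1 2 3; do python3 -m creep '[[[-0.006,0.02,0,0,0,0]]]' >/dev/null; python3 st.py; done
```

```text
S [   1.   -169.31   86.66] F xyz [ 1.36 -8.56  0.32] t 6.57 -0.07808122620878263
S [   1.01 -169.29   86.69] F xyz [ 0.74 -8.28  0.45] t 6.65 0.2765543867435961
S [   0.98 -169.25   86.7 ] F xyz [ 0.06 -8.35 -0.54] t 6.73 -0.3077094335174828
```

```bash
for i in 1 2 ; do python3 -m creep '[[[-0.006,0.02,0,0,0,0],[0,0,0,0,0,0]]]' >/dev/null; python3 st.py; done
```

```text
S [   1.   -169.22   86.71] F xyz [ 1.17 -8.84 -0.25] t 6.9 0.27356350400184326
S [   0.99 -169.19   86.72] F xyz [ 1.5  -9.8   0.27] t 7.07 -0.08951684952188445
```

```bash
for i in 1 2 ; do python3 -m creep '[[[-0.009,0.03,0,0,0,0],[0,0,0,0,0,0]]]' >/dev/null; python3 st.py; done
```

```text
S [   0.99 -169.17   86.76] F xyz [ 0.23 -9.57  0.13] t 7.23 0.05491987625161672
S [   1.   -169.17   86.81] F xyz [  0.28 -10.09  -0.22] t 7.4 0.02501150789609531
```

```bash
for i in 1 2 ; do python3 -m creep '[[[-0.006,0.02,0,0,0,0],[0,0,0,0,0,0]]]' >/dev/null; python3 st.py; done
```

```text
S [   0.95 -169.14   86.81] F xyz [  0.33 -11.32   0.1 ] t 7.57 -0.046619089263037795
S [   0.96 -169.11   86.83] F xyz [  0.86 -11.66  -0.71] t 7.73 0.06633333879010642
```

```bash
for i in 1 2 ; do python3 -m creep '[[[-0.006,0.02,0,0,0,0],[0,0,0,0,0,0],[0,0,0,0,0,0],[0,0,0,0,0,0]]]' >/dev/null; python3 st.py; done; python3 -m creep '[[[0,0,0,0,0,0],[0,0,0,0,0,0],[0,0,0,0,0,0],[0,0,0,0,0,0]]]' >/dev/null; python3 st.py
```

```text
S [   0.98 -169.13   86.83] F xyz [  0.63 -11.65  -0.94] t 8.07 0.04959027133833566
S [   0.97 -169.11   86.87] F xyz [  1.1  -13.2   -0.88] t 8.4 0.13269555189869697
S [   0.99 -169.1    86.85] F xyz [ -0.26 -12.88  -0.14] t 8.73 -0.3609643532262039
```

```bash
python3 -m creep '[[[0.03,-0.1,0,0,0,0],[0.3,-1.0,0,0,0,0],[0.3,-1.0,1,0,0,0],[0,0,4,0,0,0],[0,0,4,0,0,0],[0,0,4,0,0,0],[0,0,2.4,0,0,0],[0,0,0,0,0,0]]]' >/dev/null; python3 st.py
python3 - <<'E'
from h import *
np.set_printoptions(precision=1,suppress=True)
for n in('top','scene'):
    c=cam(n,n+'2');P=cloud(c);S=ts(P)
    q=S[(abs(S[...,0]+.5)<8)&(S[...,1]<20)&(S[...,1]>-30)&(S[...,2]>100)&(S[...,2]<112)];print(n,np.sort(q[:,1])[::4])
    q=S[(abs(S[...,0]+.5)<10)&(S[...,1]<-120)&(S[...,1]>-240)&(S[...,2]>88)&(S[...,2]<105)];print(np.sort(q[:,1])[:6])
    m=(S[...,0]<-60)&(S[...,0]>-140)&(S[...,1]>20)&(S[...,1]<95)&(S[...,2]>100)&(S[...,2]<165)
    q=S[m];print('ringhandle',len(q),np.median(q,0))
    f=c['frame']
s=sensors.sense();print(tw([-102.6,52,235])-s['tcp_pos'])
E
```

```text
S [   2.35 -187.82  246.23] F xyz [ 0.51 -0.82  0.88] t 9.4 0.0026863130604416726
top [-17.2 -15.  -12.6 -10.5  -1.5   0.8   3.2   4.9]
[-159.9 -159.9 -159.3 -158.4 -157.7 -157.2]
ringhandle 76 [-102.8   50.3  152.4]
scene [-16.6 -15.6 -14.5 -13.4 -11.6  -9.6  -8.6  -6.8  -0.1   0.3   1.3   3.3
   4.6   6.    7.9]
[-158.3 -158.2 -158.2 -158.1 -158.1 -158. ]
ringhandle 105 [-102.1   50.7  154. ]
[-167.1  199.2   -5.7]
```

```bash
python3 -m creep '[[[-2.39,2.84,0,0,0,0],[-2.39,2.84,0,0,0,0],[-2.39,2.84,0,0,0,0],[-2.39,2.84,0,0,0,0],[-2.39,2.84,0,0,0,0],[-2.39,2.84,0,0,0,0],[-2.39,2.84,0,0,0,0],[0,0,0,0,0,0]]]' -0.1 20 >/dev/null; python3 -m creep '[[[0,0,0,0,0,0],[0,0,0,0,0,0],[0,0,0,0,0,0],[0,0,0,0,0,0]]]' ; python3 st.py
```

```text
clock: 10.5
tcp_pos: [427.3, 10.6, 239.7]
ee_rot: [-3.141, -0.0, 1.86]
force: [0.3, -0.2, -0.2]
opening: 38.4
S [-102.42   50.01  239.7 ] F xyz [ 0.18 -0.3  -0.19] t 10.5 38.415585802344474
```

Descend to put the bar at the grasp point, then pinch.

```bash
python3 -m creep '[[[0,0,-2.8,0,0,0],[0,0,-2.8,0,0,0],[0,0,-2.8,0,0,0],[0,0,0,0,0,0],[0,0,0,0,0,0],[0,0,0,0,0,0]]]' >/dev/null; python3 st.py
python3 - <<'E'
from h import *
c=cam('scene');f=c['frame'][150:260,180:330];cv2.imwrite('pics/s3.png',cv2.cvtColor(cv2.resize(f,None,fx=5,fy=5,interpolation=cv2.INTER_CUBIC),cv2.COLOR_RGB2BGR))
E
```

```text
S [-101.78   50.12  157.24] F xyz [ 0.14 -0.08  0.76] t 11.0 38.51934126319626
```

View pics/s3.png

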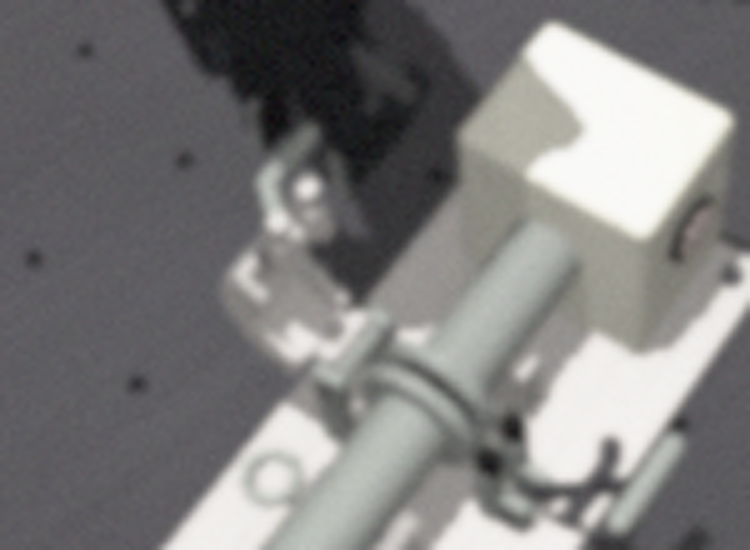

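The bar runs in between the open fingers at crop (300,140), and the flanges sit together at (420,390).

```bash
python3 -m creep '[[[0,0,-0.15,0,0,0],[0,0,0,0,0,0],[0,0,0,0,0,0],[0,0,0,0,0,0],[0,0,0,0,0,0],[0,0,0,0,0,0]]]' -1 25 >/dev/null; python3 st.py
python3 - <<'E'
import numpy as np
for th in np.arange(1.79,-0.01,-0.1):
    a=th+np.arctan2(39,85);r=np.hypot(39,85);print(round(th,2),-46+r*np.cos(a),75+r*np.sin(a)+6)
E
```

```text
S [-102.68   50.51  155.66] F xyz [-3.36 -0.65  6.78] t 11.55 8.689591601486846
1.79 -102.55022171523441 155.48538396194135
1.69 -94.83157578288265 160.75886914043218
1.59 -86.62502088688117 165.2354300632487
1.49 -78.01255421102452 168.8703384134044
1.39 -69.08022867543481 171.62727538820548
1.29 -59.9172931242294 173.47869458472192
1.19 -50.61530058057216 174.40609723433994
1.09 -41.26719347912938 174.40021703634312
0.99 -31.9663750159853 173.46111274372615
0.89 -22.805775894781835 171.5981675761542
0.79 -13.876925793846567 168.82999546593385
0.69 -5.26903883190262 165.1842550737544
0.59 2.9318778299154076 160.69737343249295
0.49 10.643883343185237 155.4141819803431
0.39 17.789921898068386 149.38746861990384
0.29 24.29859263949075 142.67745027890612
0.19 30.104863080884513 135.351171242576
0.09 35.150718887297145 127.48183326929859
```

```bash
python3 -m creep '[[[0.74,0.22,0.53,0,0,0],[0.79,0.235,0.45,0,0,0],[0.825,0.247,0.363,0,0,0],[0.856,0.256,0.276,0,0,0]]]' >/dev/null; python3 st.py
python3 -m creep '[[[0.878,0.262,0.185,0,0,0],[0.891,0.266,0.093,0,0,0],[0.896,0.268,0,0,0,0],[0.891,0.266,-0.094,0,0,0]]]' >/dev/null; python3 st.py
```

```text
S [-71.13  50.61 171.39] F xyz [-7.47 -0.73  9.01] t 11.88 8.946359633896053
S [-31.45  50.7  173.4 ] F xyz [-3.15 -1.34  5.92] t 12.22 9.08017783842504
```

```bash
python3 -m creep '[[[0.878,0.262,-0.186,0,0,0],[0.856,0.256,-0.277,0,0,0],[0.825,0.247,-0.365,0,0,0],[0.786,0.235,-0.449,0,0,0]]]' >/dev/null; python3 st.py
python3 -m creep '[[[0.739,0.221,-0.528,0,0,0],[0.685,0.205,-0.603,0,0,0]]]' >/dev/null; python3 st.py
```

```text
S [  4.06  50.76 159.74] F xyz [-2.91 -1.16  2.13] t 12.55 8.71984004453616
S [ 18.89  50.77 148.18] F xyz [-2.82 -1.04  3.36] t 12.72 8.812824299995548
```

```bash
python3 -m creep '[[[0.312,0.093,-0.335,0,0,0],[0.312,0.093,-0.335,0,0,0]]]' >/dev/null; python3 st.py
python3 -m creep '[[[0.279,0.083,-0.366,0,0,0],[0.279,0.083,-0.366,0,0,0]]]' >/dev/null; python3 st.py
python3 -m creep '[[[0.121,0.036,-0.197,0,0,0],[0.121,0.036,-0.197,0,0,0]]]' >/dev/null; python3 st.py
```

```text
S [ 24.96  50.79 141.43] F xyz [-1.89 -1.18  2.97] t 12.88 8.982329539605583
S [ 30.1   50.77 134.39] F xyz [-3.01 -1.51  1.61] t 13.05 8.70806679168553
S [ 32.48  50.79 130.51] F xyz [-1.11 -1.61  1.14] t 13.22 8.685124779822926
```

```bash
python3 -m creep '[[[0.121,0.036,-0.197,0,0,0],[0.121,0.036,-0.197,0,0,0]]]' >/dev/null; python3 st.py
for i in 1 2; do python3 -m creep '[[[0.05,0.015,-0.1,0,0,0],[0,0,0,0,0,0]]]' >/dev/null; python3 st.py;done
```

```text
S [ 34.71  50.79 126.63] F xyz [-2.25 -0.31  1.69] t 13.38 9.17973283915168
S [ 35.37  50.78 125.45] F xyz [-1.29 -2.51 -1.76] t 13.55 8.846857919309091
S [ 35.92  50.78 124.68] F xyz [-1.96 -1.29 -0.74] t 13.72 9.109375025215003
```

```bash
for i in 1 2 3; do python3 -m creep '[[[0.04,0.012,-0.1,0,0,0],[0,0,0,0,0,0]]]' >/dev/null; python3 st.py;done
```

```text
S [ 36.33  50.78 123.84] F xyz [-3.28 -1.39  1.3 ] t 13.88 9.067378809976988
S [ 36.76  50.81 122.98] F xyz [-2.65 -1.08  4.15] t 14.05 9.24855627307333
S [ 37.26  50.79 121.93] F xyz [-5.27 -0.3   4.29] t 14.22 8.692195011228463
```

```bash
python3 -m creep '[[[0,0,0,0,0,0],[0,0,0,0,0,0],[0,0,0,0,0,0],[0,0,0,0,0,0]]]' -0.2 >/dev/null; python3 st.py; python3 -m creep '[[[0,0,3,0,0,0],[0,0,4,0,0,0],[0,0,3,0,0,0],[0,0,0,0,0,0]]]' >/dev/null; python3 st.py
python3 - <<'E'
from h import *
np.set_printoptions(precision=1,suppress=True)
for n in('top','scene'):
    c=cam(n,n+'4');P=cloud(c);S=ts(P)
    m=(S[...,0]>20)&(S[...,0]<60)&(S[...,1]>22)&(S[...,1]<85)&(S[...,2]>100)&(S[...,2]<135)
    q=S[m];print('ringhandle',len(q),np.median(q,0),q.max(0))
    m=(S[...,0]>100)&(S[...,0]<180)&(abs(S[...,1])<40)&(S[...,2]>100)&(S[...,2]<130)
    q=S[m];print('bolth',len(q),np.median(q,0))
f=c['frame'][150:260,180:330];cv2.imwrite('pics/s4.png',cv2.cvtColor(cv2.resize(f,None,fx=5,fy=5,interpolation=cv2.INTER_CUBIC),cv2.COLOR_RGB2BGR))
E
```

```text
S [ 38.05  50.91 121.77] F xyz [-0.3  -0.66 -0.46] t 14.55 34.040385116816495
S [ 41.54  50.12 228.59] F xyz [ 1.32 -0.03  0.04] t 14.88 34.10015920991384
  return _methods._mean(a, axis=axis, dtype=dtype,
  ret = um.true_divide(
Traceback (most recent call last):
ValueError: zero-size array to reduction operation maximum which has no identity
```

```bash
python3 -m creep '[[[3.2,-0.34,0,0,0,0],[3.2,-0.34,0,0,0,0],[3.2,-0.34,0,0,0,0],[3.2,-0.34,0,0,0,0],[0,0,0,0,0,0],[0,0,0,0,0,0]]]' -1 40 >/dev/null; python3 st.py;  python3 - <<'E'
from h import *
np.set_printoptions(precision=1,suppress=True)
for n in('top','scene'):
    c=cam(n,n+'4');P=cloud(c);S=ts(P)
    m=(S[...,0]>20)&(S[...,0]<60)&(S[...,1]>22)&(S[...,1]<85)&(S[...,2]>100)&(S[...,2]<135)
    q=S[m];print('ringhandle',len(q),np.median(q,0))
    m=(S[...,0]>100)&(S[...,0]<180)&(abs(S[...,1])<40)&(S[...,2]>100)&(S[...,2]<130)
    q=S[m];print('bolth',len(q),np.median(q,0))
    f=c['frame'][150:260,180:330];cv2.imwrite('pics/%s4z.png'%n,cv2.cvtColor(cv2.resize(f,None,fx=5,fy=5,interpolation=cv2.INTER_CUBIC),cv2.COLOR_RGB2BGR))
E
```

```text
S [156.73   0.73 218.63] F xyz [-0.8   0.58  0.67] t 15.43 -0.33456742727212935
ringhandle 0 [nan nan nan]
bolth 0 [nan nan nan]
ringhandle 100 [ 36.8  51.9 122.4]
bolth 135 [116.1  -2.3 121.2]
  return _methods._mean(a, axis=axis, dtype=dtype,
  ret = um.true_divide(
```

View pics/scene4z.png

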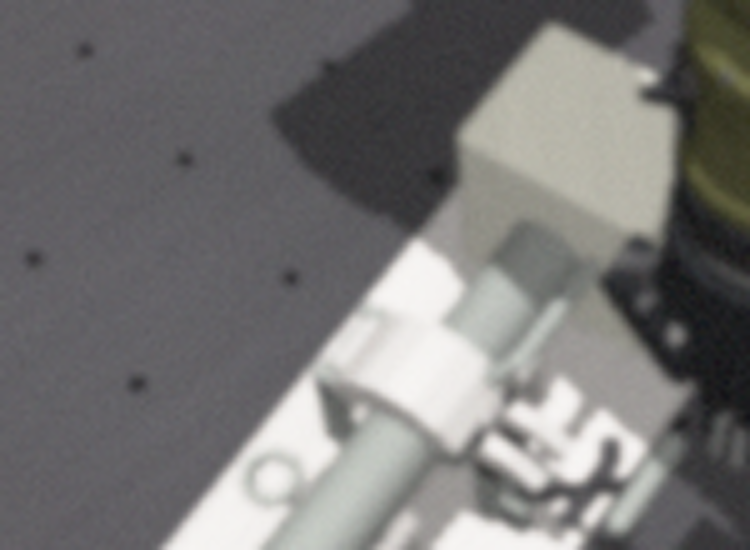

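View pics/top4z.png

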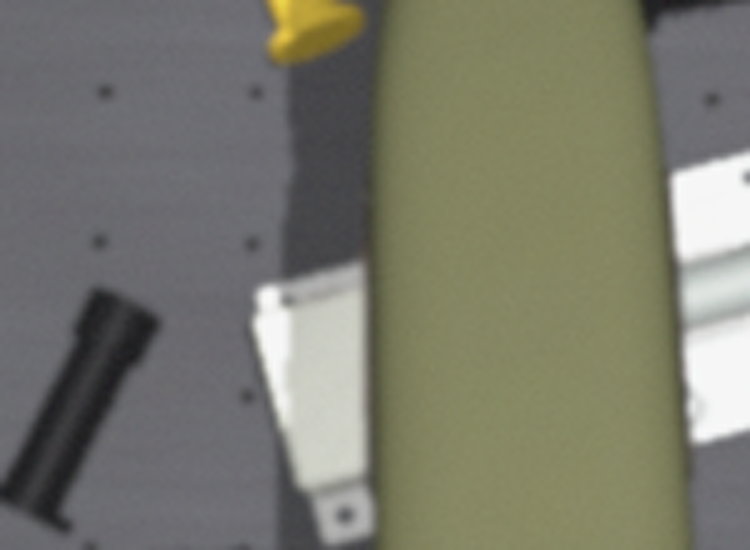

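```bash
python3 -m creep '[[[0,0,-3.1,0,0,0],[0,0,-3.1,0,0,0],[0,0,-3,0,0,0],[-0.48,-0.143,0,0,0,0],[-0.48,-0.143,0,0,0,0],[0,0,0,0,0,0],[0,0,0,0,0,0]]]'  >/dev/null; python3 st.py; python3 -m creep '[[[-0.287,-0.086,0,0,0,0],[-0.287,-0.086,0,0,0,0],[0,0,0,0,0,0]]]' >/dev/null; python3 st.py
```

```text
S [146.89   0.9  132.89] F xyz [0.77 0.32 0.48] t 16.12 -0.3013278133015024
S [140.13   0.96 131.18] F xyz [ 0.39  0.3  -0.09] t 16.37 0.13125786001739315
```

```bash
python3 -m creep '[[[-0.19,-0.057,-0.4,0,0,0],[-0.19,-0.057,0,0,0,0],[0,0,0,0,0,0]]]' >/dev/null; python3 st.py; python3 -m creep '[[[-0.44,-0.132,0.3,0,0,0],[-0.44,-0.132,0.3,0,0,0],[0,0,0,0,0,0]]]' >/dev/null; python3 st.py
```

```text
S [136.12   1.05 125.8 ] F xyz [ 0.87 -0.11  0.47] t 16.62 -0.13277302756337508
S [126.42   1.04 132.76] F xyz [-0.13  0.66 -0.59] t 16.87 0.1543609602095391
```

Run:
```python
from h import *
c=cam('scene','s5');f=c['frame'][170:260,240:360];cv2.imwrite('pics/s5z.png',cv2.cvtColor(cv2.resize(f,None,fx=6,fy=6,interpolation=cv2.INTER_CUBIC),cv2.COLOR_RGB2BGR))
S=ts(cloud(c));m=(S[...,0]>60)&(S[...,0]<180)&(S[...,1]>-40)&(S[...,1]<-15)&(S[...,2]>100)&(S[...,2]<145)
print(np.median(S[m],0),m.sum())
```

```text
[106.82237896 -21.78911518 127.69299939] 32
```

View pics/s5z.png

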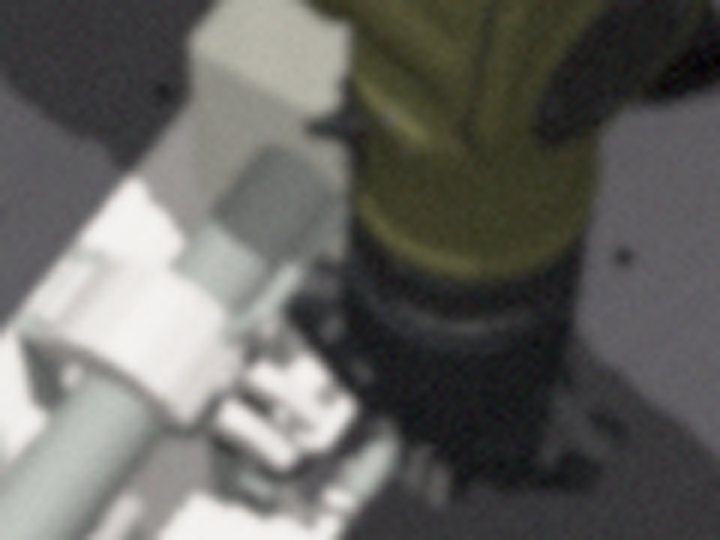

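The handle end, at crop (370,455), has moved with the finger to about x 107 as predicted, so the drive is good and the bolt is light.

```bash
python3 -m creep '[[[-0.48,-0.143,0.22,0,0,0],[-0.48,-0.143,0.22,0,0,0],[0,0,0,0,0,0]]]' >/dev/null; python3 st.py; python3 -m creep '[[[-0.48,-0.143,0.2,0,0,0],[-0.48,-0.143,0.2,0,0,0]]]' >/dev/null; python3 st.py;python3 -m creep '[[[-0.3,-0.09,0.1,0,0,0],[-0.3,-0.09,0.1,0,0,0]]]' >/dev/null; python3 st.py
```

```text
S [116.61   1.02 137.34] F xyz [2.23 0.2  0.6 ] t 17.17 -0.0799386531947589
S [106.72   1.05 140.44] F xyz [ 1.63 -0.36  2.2 ] t 17.33 0.07386209460209321
S [ 99.94   1.1  142.34] F xyz [1.65 0.16 1.86] t 17.5 -0.23514329353382896
```

```bash
for i in 1 2 3 4; do python3 -m creep '[[[-0.19,-0.057,0.04,0,0,0],[-0.19,-0.057,0.04,0,0,0]]]' >/dev/null; python3 st.py; done
```

```text
S [ 96.22   1.11 143.02] F xyz [ 2.61 -0.43  0.7 ] t 17.67 0.06064954158824015
S [ 92.4   1.1 143.7] F xyz [ 2.47 -0.12  1.73] t 17.83 -0.11768642705596419
S [ 88.48   1.14 144.52] F xyz [ 1.74 -0.38  1.05] t 18.0 -0.13350923615803342
S [ 85.23   1.12 145.37] F xyz [ 3.86  0.4  -1.69] t 18.17 0.09583102714432869
```

```bash
for i in 1 2 3; do python3 -m creep '[[[-0.19,-0.057,0.02,0,0,0],[-0.19,-0.057,0.02,0,0,0]]]' >/dev/null; python3 st.py; done
```

```text
S [ 81.8    1.09 145.93] F xyz [ 5.54  0.82 -2.62] t 18.33 0.21039445135739798
S [ 78.4    1.11 146.41] F xyz [ 6.72  0.39 -2.71] t 18.5 -0.03141823922713774
S [ 75.03   1.11 146.81] F xyz [ 7.27  1.23 -2.95] t 18.67 -0.2565726970298464
```

```bash
for i in 1 2 3 4; do python3 -m creep '[[[-0.095,-0.029,0,0,0,0],[-0.095,-0.029,0,0,0,0]]]' >/dev/null; python3 st.py; done
```

```text
S [ 72.83   1.12 146.97] F xyz [ 6.09  0.4  -0.67] t 18.83 -0.11649388187645227
S [ 70.1    1.13 147.01] F xyz [4.94 0.61 0.21] t 19.0 0.005429068213732587
S [ 67.41   1.1  147.05] F xyz [4.39 1.04 1.59] t 19.17 0.2879330673426431
S [ 65.2    1.11 147.06] F xyz [4.35 0.25 2.05] t 19.33 -0.43786197764724444
```

Past the ramp, on the flat; feel for the stop in smaller steps.

```bash
for i in 1 2 3 4; do python3 -m creep '[[[-0.048,-0.014,0,0,0,0],[-0.048,-0.014,0,0,0,0]]]' >/dev/null; python3 st.py; done
```

```text
S [ 64.15   1.06 147.  ] F xyz [3.79 1.45 2.76] t 19.5 -0.03846347635524412
S [ 63.11   1.03 146.85] F xyz [4.52 0.91 3.  ] t 19.67 -0.1278599126641429
S [ 62.05   0.98 146.78] F xyz [4.67 2.2  3.92] t 19.83 -0.07883032125812763
S [ 61.05   0.98 146.74] F xyz [4.34 1.12 3.12] t 20.0 0.1129675313956174
```

```bash
for i in 1 2 3 4; do python3 -m creep '[[[-0.048,-0.014,0,0,0,0]]]' >/dev/null; python3 st.py; done
```

```text
S [ 60.52   1.   146.74] F xyz [3.82 0.81 3.73] t 20.08 -0.04748319666173426
S [ 59.99   0.99 146.7 ] F xyz [5.39 1.42 3.56] t 20.17 -0.009538801989378728
S [ 59.47   0.99 146.68] F xyz [4.63 0.17 3.38] t 20.25 -0.19745028658247446
S [ 58.96   1.   146.67] F xyz [5.33 0.52 2.36] t 20.33 -0.39485982303643796
```

```bash
for i in 1 2 3; do python3 -m creep '[[[-0.048,-0.014,0,0,0,0]]]' >/dev/null; python3 st.py; done
```

```text
S [ 58.46   1.   146.62] F xyz [5.6  0.39 3.52] t 20.42 0.04409138925861857
S [ 57.94   1.01 146.64] F xyz [5.25 0.86 3.23] t 20.5 0.16449926186083907
S [ 57.42   1.01 146.58] F xyz [4.8  0.69 2.49] t 20.58 -0.10644313062083414
```

```bash
for i in 1 2 3; do python3 -m creep '[[[-0.048,-0.014,0,0,0,0]]]' >/dev/null; python3 st.py; done
```

```text
S [ 56.92   1.02 146.55] F xyz [4.99 1.4  2.5 ] t 20.67 0.2910392265681825
S [ 56.4    1.04 146.52] F xyz [4.82 0.19 1.74] t 20.75 -0.32134885486183223
S [ 55.95   1.05 146.53] F xyz [6.06 0.45 1.33] t 20.83 -0.4131491357365927
```

```bash
for i in 1 2 3; do python3 -m creep '[[[-0.029,-0.009,0,0,0,0]]]' >/dev/null; python3 st.py; done
```

```text
S [ 55.91   1.03 146.52] F xyz [6.35 0.83 0.09] t 20.92 0.019222972551358606
S [ 55.87   1.01 146.57] F xyz [ 7.25 -0.11  0.38] t 21.0 0.05215828951987064
S [ 55.78   1.02 146.58] F xyz [6.91 1.17 0.1 ] t 21.08 0.2909751599890593
```

```bash
for i in 1 2 3 4; do python3 -m creep '[[[-0.029,-0.009,0,0,0,0]]]' >/dev/null; python3 st.py; done
```

```text
S [ 55.75   1.   146.6 ] F xyz [ 7.6   0.21 -0.14] t 21.17 -0.024064925928349336
S [ 55.69   1.   146.61] F xyz [ 8.5   0.3  -1.12] t 21.25 0.12901647226189134
S [ 55.63   1.02 146.62] F xyz [ 8.94  0.55 -0.81] t 21.33 -0.17735776237187978
S [ 55.57   1.   146.63] F xyz [ 9.54  0.82 -2.  ] t 21.42 -0.26937857809505644
```

```bash
for i in 1 2 3; do python3 -m creep '[[[-0.029,-0.009,0,0,0,0]]]' >/dev/null; python3 st.py; done
```

```text
S [ 55.53   1.   146.65] F xyz [10.09  0.   -1.19] t 21.5 -0.42014209883959636
S [ 55.45   1.01 146.67] F xyz [10.77  1.05 -1.28] t 21.58 -0.03889851034101774
S [ 55.4    1.   146.71] F xyz [10.93  0.71 -2.06] t 21.67 0.20469391006684615
```

```bash
for i in 1 2 3 4; do python3 -m creep '[[[-0.029,-0.009,0,0,0,0]]]' >/dev/null; python3 st.py; done;  python3 -m creep '[[[0,0,0,0,0,0],[0,0,0,0,0,0]]]' >/dev/null; python3 st.py
```

```text
S [ 55.35   1.   146.71] F xyz [11.47  0.53 -3.57] t 21.75 -0.2876151176051751
S [ 55.3    1.01 146.72] F xyz [12.73  1.09 -3.92] t 21.83 0.08193454284255655
S [ 55.24   1.02 146.71] F xyz [12.04  1.33 -3.34] t 21.92 0.17693015113179567
S [ 55.22   1.   146.72] F xyz [12.99 -0.05 -3.52] t 22.0 -0.30634451368521054
S [ 55.21   0.98 146.73] F xyz [12.17  0.28 -3.15] t 22.17 0.1376933196555888
```

```bash
python3 -m creep '[[[-0.029,-0.009,0,0,0,0],[-0.029,-0.009,0,0,0,0],[0,0,0,0,0,0]]]' >/dev/null; python3 st.py;  python3 -m creep '[[[-0.019,-0.006,0,0,0,0],[0,0,0,0,0,0]]]' >/dev/null; python3 st.py
```

```text
S [ 55.11   0.98 146.75] F xyz [12.67  0.31 -4.87] t 22.42 -0.31111566947675157
S [ 55.07   1.   146.73] F xyz [13.83  0.35 -5.31] t 22.58 0.14272379054959303
```

```bash
for i in 1 2 3 4; do python3 -m creep '[[[0,0,0,0,0,0],[0,0,0,0,0,0]]]' >/dev/null; python3 st.py; done
```

```text
S [ 55.1    1.   146.76] F xyz [13.84  0.77 -4.86] t 22.75 0.2572882833494273
S [ 55.07   0.99 146.76] F xyz [13.62  1.75 -4.51] t 22.92 0.08814869627686323
S [ 55.08   1.   146.76] F xyz [14.06  1.32 -3.96] t 23.08 -0.060942013277877044
S [ 55.1    0.99 146.78] F xyz [14.38  1.09 -4.84] t 23.25 -0.28352741013937294
```

```bash
python3 -m creep '[[[-0.024,-0.007,0,0,0,0],[0,0,0,0,0,0],[0,0,0,0,0,0],[0,0,0,0,0,0]]]' >/dev/null; python3 st.py;for i in 1 2 3; do python3 -m creep '[[[0,0,0,0,0,0],[0,0,0,0,0,0]]]' >/dev/null; python3 st.py; done
```

```text
S [ 55.04   1.   146.78] F xyz [14.6   0.82 -4.84] t 23.58 -0.2291471324170249
S [ 55.05   0.96 146.79] F xyz [14.35  1.42 -4.85] t 23.75 0.10425945927871441
S [ 55.02   0.99 146.78] F xyz [13.51  0.36 -5.34] t 23.92 -0.20943022940543302
S [ 55.06   0.99 146.77] F xyz [14.89  1.02 -4.33] t 24.08 0.10131008619445152
```

```bash
for i in 1 2 3; do python3 -m creep '[[[0,0,-0.05,0,0,0],[0,0,0,0,0,0]]]' >/dev/null; python3 st.py; done
```

```text
S [ 55.08   0.97 146.72] F xyz [12.79  1.87 -2.72] t 24.25 -0.12428339372630286
S [ 55.1    1.01 146.67] F xyz [14.27  1.13 -0.19] t 24.42 -0.12143794225339682
S [ 55.11   0.95 146.6 ] F xyz [12.88  2.2   1.65] t 24.58 -0.3345632274071751
```

```bash
python3 -m creep '[[[-0.024,-0.007,0.01,0,0,0],[-0.024,-0.007,0.01,0,0,0]]]' >/dev/null; python3 st.py;for i in 1 2 3 4; do python3 -m creep '[[[0,0,0,0,0,0],[0,0,0,0,0,0]]]' >/dev/null; python3 st.py; done
```

```text
S [ 55.04   0.97 146.68] F xyz [14.11  1.64  0.02] t 24.75 -0.2605431989676114
S [ 55.06   0.97 146.66] F xyz [12.69  1.16  0.81] t 24.92 0.24071436688052036
S [ 55.07   0.96 146.67] F xyz [13.61  1.55  0.49] t 25.08 0.119964398891581
S [ 55.06   0.98 146.65] F xyz [13.31  1.95  0.96] t 25.25 -0.13112399340082945
S [ 55.05   0.96 146.65] F xyz [13.65  1.21  0.2 ] t 25.42 -0.012082726542871843
```

```bash
python3 -m creep '[[[-0.019,-0.006,0,0,0,0],[-0.019,-0.006,0,0,0,0],[0,0,0,0,0,0]]]' >/dev/null; python3 st.py;for i in 1 2 3 4 5; do python3 -m creep '[[[0,0,0,0,0,0],[0,0,0,0,0,0]]]' >/dev/null; python3 st.py; done
```

```text
S [ 54.99   0.95 146.66] F xyz [14.65  2.31 -0.95] t 25.67 -0.10320472790550168
S [ 55.     0.96 146.67] F xyz [14.72  2.04  0.36] t 25.83 -0.10687375787788025
S [ 54.98   0.97 146.66] F xyz [13.84  2.2   0.2 ] t 26.0 -0.1733990688797342
S [ 55.     0.97 146.66] F xyz [14.13  1.99 -0.03] t 26.17 -0.009034888149758648
S [ 55.01   0.94 146.67] F xyz [14.55  2.17 -0.97] t 26.33 0.09164675657440359
S [ 55.01   0.98 146.68] F xyz [14.35  1.55  0.31] t 26.5 0.3508442153376568
```

Held at about 14.4 N for 0.9 s. Now back off outward, lift and look.

```bash
python3 -m creep '[[[0.1,0.03,0,0,0,0],[0.3,0.09,0,0,0,0],[1,0.3,0,0,0,0],[2,0.6,1,0,0,0],[2,0.6,3,0,0,0],[0,0,4,0,0,0],[0,0,4,0,0,0],[0,0,0,0,0,0]]]' >/dev/null; python3 -m creep '[[[1.2,-3.8,0,0,0,0],[1.2,-3.8,0,0,0,0],[1.2,-3.8,0,0,0,0],[1.2,-3.8,0,0,0,0],[1.2,-3.8,0,0,0,0],[1.2,-3.8,0,0,0,0],[0,0,0,0,0,0],[0,0,0,0,0,0]]]' >/dev/null; python3 st.py;  python3 - <<'E'
from h import *
np.set_printoptions(precision=1,suppress=True)
for n in('top','scene'):
    c=cam(n,n+'6');P=cloud(c);S=ts(P)
    m=(S[...,0]>25)&(S[...,0]<55)&(S[...,1]>30)&(S[...,1]<80)&(S[...,2]>108)&(S[...,2]<130)
    q=S[m];print(n,'ringhandle',len(q),np.median(q,0))
    m=(S[...,0]>25)&(S[...,0]<130)&(abs(S[...,1])<30)&(S[...,2]>125)&(S[...,2]<155)
    q=S[m];print('bolth',len(q),np.median(q,0))
    q=S[(abs(S[...,0]+.5)<10)&(S[...,1]<-120)&(S[...,1]>-240)&(S[...,2]>88)&(S[...,2]<105)];print('end',np.sort(q[:,1])[:6])
    f=c['frame'][150:300,190:370];cv2.imwrite('pics/%s6z.png'%n,cv2.cvtColor(cv2.resize(f,None,fx=4,fy=4,interpolation=cv2.INTER_CUBIC),cv2.COLOR_RGB2BGR))
E
```

```text
S [ 106.95 -239.93  262.  ] F xyz [ 0.97  0.54 -0.59] t 27.83 -0.1072876416823076
top ringhandle 55 [ 37.5  55.3 117.6]
bolth 73 [ 36.   -1.6 140.4]
end [-159.4 -159.2 -158.7 -158.4 -157.8 -156.9]
scene ringhandle 81 [ 38.5  54.8 118.9]
bolth 127 [ 37.3  -2.4 142. ]
end []
```

View pics/scene6z.png

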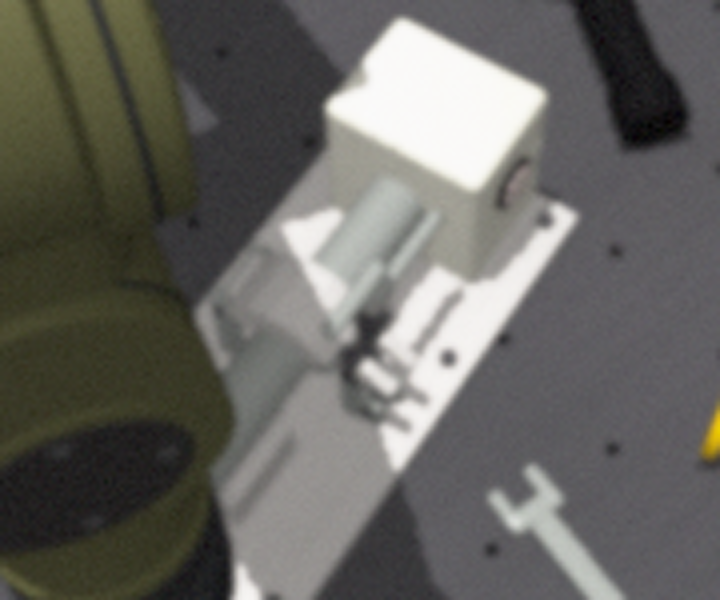

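View pics/top6.png

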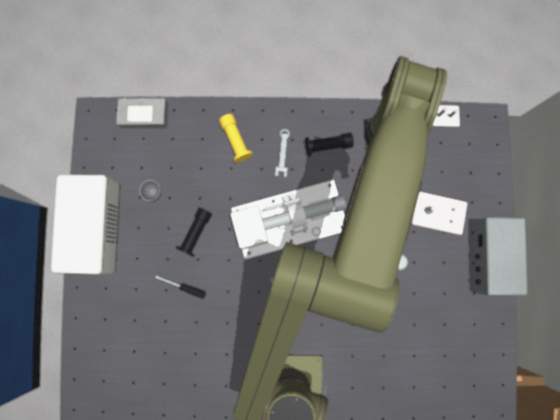

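The bolt handle stands at about x 37 (crop (385,275)), the ring handle bar has dropped to its shut height, and the gauge end is still at -159. The wrench, driver, bowl and the look-alikes are where they were.

```bash
python3 -c "
from station import ctrl
print(ctrl.hand_in())"
```

```text
the job is handed in; nothing more can be done
None
```

The gauge head is seated on the seal, the clamp ring is shut over both flanges and the bolt is latched on its stop. I handed the job in at about 28 s, with no verdict reported.

- **Gauge head:** it slid with about 4.8 N and met the seal after about 27 mm. I pushed it at about 12.5 N for over half a second, which leaves an estimated 8 N on the seal. That push is slightly above your 9 to 12 N, to allow for the sliding friction.
- **Clamp ring:** I swung it down by its handle until the rubber pad pushed back lightly, then let go. It rested at about 0.05 rad.
- **Bolt:** it went over the ramps at up to about 7 N and met the stop studs near 0 to 0.02 rad. I held it there at about 14.4 N for 0.9 s, after settling for about 3 s at 12.5 to 14.9 N to take out a vertical drag on the handle. I then backed the tool off clear of everything.

**Last checks:**
- **Bolt handle:** at x 36 to 37 mm, so the bolt angle is about 0.01 rad.
- **Ring handle:** about 3.5 mm lower than when it rested on the pad, so the ring angle is about 0.01 rad.
- **Gauge end:** still at y -159 mm, so its flange face is about 8 to 9 mm from the fixed one. Only the top camera could see it; the arm hid it from the scene camera.
- **Bystanders:** the wrench, driver and bowl look unmoved. I did not measure any of them, and the bottle, blank and spare seal were partly or wholly hidden by the arm.

The contact forces between parts are inferred from the wrist force, not measured directly.

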